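Tip the bonito plane box onto its back and brace it against the cleat

TASK

The wooden bonito plane box stands on end on the bracing board. Without lifting it, push it high on its bladed side so that it topples onto its plain back with the blade face up, then slide it along the board until its end is square and flush against the fence strip of the cleat, and press it home there with a steady push of about 10 N for a second. Never push on the box, or press it on the strip, with more than 25 N, leave the bowl, spatula and chopstick holder alone, and let go of the box at the end.

Things in the scene. Friction and masses are not known exactly. Their poses are not given: they have to be found in the camera images.
- shaver: bonito plane box, light wood, loose: 165 mm tall as it stands on end, 85 wide (its y), 60 deep (its x), 0.45-0.78 kg, mass centre in the middle. Origin: centre of the foot end it first stands on; z runs to the other end (head); x points out of the plain back, so the blade face (steel plate, dark slot and rails, all flush) looks to -x. Toppled rightly, x points down, z to the cleat
- shaver_head (a point): centre of the head end of the plane box (165 mm along its z from its origin), same axes; this end has a drawer front with a round dark finger hole and finally meets the cleat. The box tips at 1 to 2 N pushed near its top; lying, it takes about 2 to 6 N to slide; if it meets the cleat askew it jams there rather than squaring itself, but a sideways nudge near its foot end turns it
- board: bracing board: fixed wooden slab, 380 mm (its x) by 190 mm (its y), 18 mm thick. Origin: centre of its underside; x points along the board to the cleat's end. The box stands on its top near the other end, plain back towards the cleat within 0.25 rad
- cleat: dark batten fixed across the board near its +x end: 24 mm thick (its x), 170 long, 35 high. Origin: centre of its underside, on the board's top; axes as the board's. Before it, on dowels, stands its fence strip, 8 thick, 150 long, 35 high, as rigid as the cleat; the strip's flat face that the box must meet is set anywhere from x = -20 to -32 mm, unmeasured, so must be felt
- bowl: pale green bowl, 130 mm across, 60 mm high, loose bystander; origin at the centre of its underside
- holder: bamboo chopstick holder, tube 68 mm across, 120 mm high, the chopsticks reach to about 230 mm, loose bystander; origin at the centre of its underside
- spatula: steel fan-shaped spatula lying flat, about 205 mm long, 9 mm thick, handle 130 mm to -x, loose bystander; origin where handle and fan meet

How it is judged:
By the outcome, as a careful person would: the job done as asked, in the order asked, and still so for the second after the job is handed in, with the robot touching nothing.
It also fails if it takes over 72 s, if anything falls off the work surface, if the arm or the gripper's body presses on something with over 40 N, if the wrist force passes 120 N, or if a joint passes its speed limit or range.

ROBOT

A 6-joint arm with a two-finger parallel gripper is mounted at the origin on the work surface. World frame = base frame: x ahead of the robot, y to its left, z up, the work surface at z = 0. Lengths are in m, angles in rad, forces in N, time in s.
With the tool pointing down it reaches from about 0.35 to 0.975 m from the base axis. Payload 4.9 kg.
Tool frame: the origin (TCP) lies at the very end of the fingers, on their centre line; the grasp point (between the pads) lies 19 mm behind it; x points along the fingers, y is the direction in which the jaws open and shut, and the axes are right-handed (so a half turn about x gives the same grasp; the last joint's range is limited). The gripper opens to 85 mm and grips with 20 to 120 N. Pads are 22 mm wide; open, the fingers measure 114 mm over their backs; the gripper's body (76 mm by 85 mm) begins 54 mm behind the grasp point. The pads swing forward as they close: fully open they stand 13 mm farther back than shut.
Start: joints at [1.196, 0.053, 1.613, -0, 1.476, -0.119], TCP at [0.158, 0.605, 0.231] pointing down, gripper open.
Joint ranges: [-3.01, 3.01], [-1.01, 2.22], [0.06, 2.58], [-1.02, 4.17], [0.09, 2.62], [-3.14, 3.14]. Speed limits (rad/s): [2.57, 2.57, 3.14, 3.14, 3.14, 3.14].

INTERFACE

Orientations are given as a unit quaternion [w, x, y, z].
In Python, from plant import manip gives the robot as it stands.
- The arm moves only by the tool play_rows, never from a script. Its argument "plan" is a list of rows, each a list of 5 numbers: the shift along the tool's x, y, z in mm, then the turn about the tool's x in rad, then the closure, from -1 (fully open) to 1 (shut). A call has 1 to 8 rows; each row is the pose to reach, as a shift and turn from the pose commanded when the call began, along the tool's axes at that moment; what a row does not reach only later rows make up. A row lasts 1/8 s, in which the tool goes at most 62.5 mm and 10.7 degrees, less where a joint would pass 70% of its speed; a pose out of reach is approached as far as the arm can. A call with a gripper value outside its range is refused whole. The fingers move at their own pace and stop on an object; the grip force is fixed at half the most. Time passes only in rows, so rows that repeat a pose let the fingers close. It gives the time, the measured TCP pose, the force and the opening at its end, in the units of the state.
- manip.state(): the state, without advancing time (a new reading comes with each control period).
- manip.grab_frame(name): name is "scene" or "top" or "wrist"; returns a dict with "img" (480x640x3 uint8, red, green, blue), "range_z" (480x640 float32, m along the optical axis (not along the pixel's ray), 0 where there is no reading), "fx", "fy", "cx", "cy" (pixels), "k1" (the pictures are not rectified: a ray, as slopes to the right and down, at radius r is drawn at 1 + k1 r^2 times it, then the intrinsics apply), "origin" and "rotation" of the camera in the world. Camera axes: x right, y up, looking along -z (the intrinsics and any distortion apply to the point x, -y, -z); pixel columns grow to the right and rows downward; lengths in m; the calibration is good to about 2 mm. A picture is of the moment at which its call begins.
- manip.job_done(): hands the job in, once; it reports no verdict.
The state is a dict: "time": time; "joint_pos": joint angles; "joint_vel": joint speeds; "joint_efforts": joint torques, N m; "tool_pos": TCP position; "tool_rot": TCP orientation; "contact_force": force on the tool from outside, world axes, zero at the start; "ft_torque": the same for the moment, N m; "gripper_width": opening from 0.0 (shut) to 1.0 (fully open).
Only numpy, scipy, OpenCV 4.12 (cv2) and the standard library are available. Lean on these libraries where they do the work, as an engineer would, in place of code of your own. Each camera call takes 0.05 s, during which the arm holds its last target. There are 200 camera calls.

## Working session

There is one attempt and no reset: what is moved stays moved. The work goes in short steps, Python scripts to look and compute and a tool call to move; the robot and the scene stay as the last step left them, time stands still between calls to the robot, and variables do not carry over. Pictures are saved under pics/ and viewed, about 8 in all and at most 12, crops included, and the job is handed in when it is done.

Besides the shell and the picture viewer there is one more tool, called as name(argument=value, ...) on one line, values as JSON. play_rows: Moves the arm, as the interface text tells. Its arguments: {"type":"object","properties":{"plan":{"type":"array"}},"required":["plan"]}

```bash
ls; mkdir -p pics; cat > h.py <<'E'
import numpy as np, cv2
from plant import manip
def grab(n):
    return manip.grab_frame(n)
def save(f,name): cv2.imwrite('pics/'+name,f['img'][:,:,::-1])
def rays(f,uv):
    uv=np.atleast_2d(np.asarray(uv,float))
    d=np.c_[(uv[:,0]-f['cx'])/f['fx'],(uv[:,1]-f['cy'])/f['fy']]
    s=d.copy()
    for _ in range(10): s=d/(1+f['k1']*(s**2).sum(1,keepdims=True))
    c=np.c_[s[:,0],-s[:,1],-np.ones(len(s))]
    return c@np.asarray(f['rotation']).T
def plane(f,uv,z):
    r=rays(f,uv);o=np.asarray(f['origin']);return o+r*((z-o[2])/r[:,2])[:,None]
def pts(f,uv):
    uv=np.atleast_2d(uv).astype(int);return np.asarray(f['origin'])+rays(f,uv)*f['range_z'][uv[:,1],uv[:,0]][:,None]
def cloud(f,step=1):
    v,u=np.mgrid[0:480:step,0:640:step];uv=np.c_[u.ravel(),v.ravel()]
    return uv,pts(f,uv),f['range_z'][uv[:,1],uv[:,0]]>0
E
python3 - <<'E'
from h import *
for n in('scene','top'):
    f=grab(n);save(f,n+'0.png');print(n,f['origin'],np.round(f['rotation'],3).tolist(),f['fx'],f['k1'])
    np.savez(n+'0.npz',**f)
print(manip.state())
E
```

```text
pics
scene [1.19023503 0.02768766 1.29111962] [0.643, 0.183, 0.204, 0.716] 625.0526321795442 -0.18698597093010297
top [ 0.3000173  -0.04873087  1.38243946] [0.709, 0.053, -0.056, -0.701] 534.4395973143564 0.02779033885538656
{'time': 0.1, 'joint_pos': array([ 1.19599494e+00,  5.33115590e-02,  1.61414532e+00, -1.08287599e-05,
        1.47597569e+00, -1.18987173e-01]), 'joint_vel': array([ 3.48536038e-04, -5.74302984e-04, -2.72455684e-03,  8.26937979e-05,
       -2.02393807e-03,  2.06628492e-03]), 'joint_efforts': array([ 1.12629827e-03, -3.94908285e+01, -3.71361315e+01, -9.27168298e-05,
        4.00213306e-03,  4.02808070e-06]), 'tool_pos': array([0.15793691, 0.60414476, 0.23017989]), 'tool_rot': array([ 0.70117491,  0.08956545,  0.70148548, -0.09082888]), 'contact_force': array([-0.10710012,  0.36468647, -0.78090639]), 'ft_torque': array([-0.01012529, -0.04313786,  0.01555014]), 'gripper_width': 0.9995156198638951}
```

```bash
sed -i 's/^def grab(n):/from scipy.spatial.transform import Rotation as R\ndef grab(n):/; s/    return manip.grab_frame(n)/    f=dict(manip.grab_frame(n));f["rotation"]=R.from_quat(np.roll(f["rotation"],-1)).as_matrix();return f/' h.py
python3 - <<'E'
from h import *
for n in('scene','top'):
    f=dict(np.load(n+'0.npz'));f['rotation']=R.from_quat(np.roll(f['rotation'],-1)).as_matrix()
    np.savez(n+'0.npz',**f)
    uv,P,ok=cloud(f); print(n,np.median(P[ok],0), ok.mean())
E
```

```text
scene [ 0.39489987 -0.05883466  0.00098306] 0.9959114583333334
top [ 0.51885279 -0.03932877  0.00082162] 0.99607421875
```

View pics/scene0.png

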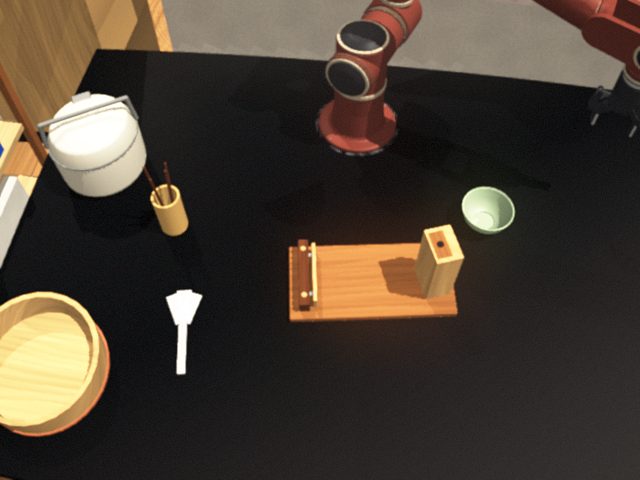

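View pics/top0.png

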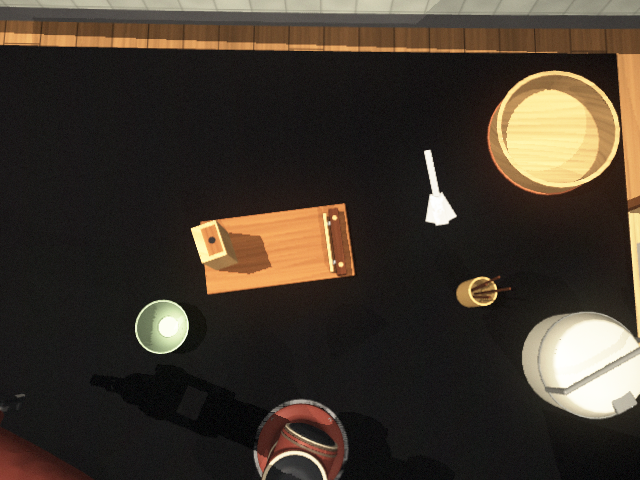

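Scene: the board spans about (290–457, 243–320), the box is at (440, 262) at its right end, and the cleat and strip are at (305, 275) on the left. Top: the box head is at (210, 242), the strip at (328, 242) and the bowl at (162, 327). The holder and spatula are well clear on the right. Next I measure the poses.

```bash
cat > meas.py <<'E'
from h import *
def rect(P):
    r=cv2.minAreaRect(P[:,:2].astype(np.float32)*1000);return r
def report(f,n):
    uv,P,ok=cloud(f)
    roi=ok&(P[:,0]>.3)&(P[:,0]<.75)&(P[:,1]>-.25)&(P[:,1]<.3)
    for nm,lo,hi in(('board',.012,.024),('cleat',.046,.060),('lying',.070,.086),('boxtop',.170,.195)):
        m=roi&(P[:,2]>lo)&(P[:,2]<hi)
        M=np.zeros((480,640),np.uint8);M[uv[m][:,1],uv[m][:,0]]=1
        k,L,S,C=cv2.connectedComponentsWithStats(M)
        for i in range(1,k):
            if S[i,4]<60: continue
            v,u=np.where(L==i);Q=pts(f,np.c_[u,v]);r=rect(Q)
            print(n,nm,S[i,4],'c',np.round(r[0],1),'size',np.round(r[1],1),'ang',round(r[2],2),'z',round(np.median(Q[:,2])*1000,1))
if __name__=='__main__':
    for n in('scene','top'): report(dict(np.load(n+'0.npz')),n)
E
python3 meas.py
```

```text
scene board 8845 c [496.   68.9] size [195.1 378.1] ang 8.27 z 18.2
scene board 113 c [498.6 -71.5] size [90.4  7.2] ang 6.6 z 18.3
scene cleat 693 c [510.2 -85.5] size [172.1  24. ] ang 8.08 z 53.3
scene cleat 208 c [509.  -62.4] size [152.  10.] ang 8.14 z 53.2
scene cleat 94 c [522.5 215.2] size [67.3 28. ] ang 82.13 z 53.7
scene lying 146 c [504.6 195. ] size [102.2  48.2] ang 55.13 z 78.9
scene boxtop 1112 c [486.7 209.6] size [89.3 63.4] ang 19.88 z 183.0
top board 8050 c [496.   71.6] size [191.  380.1] ang 8.12 z 18.7
top board 92 c [511.8 -68. ] size [90.4  7.1] ang 8.07 z 18.5
top cleat 635 c [510.2 -82.8] size [169.3  25.9] ang 8.12 z 53.6
top cleat 191 c [507.2 -62.1] size [148.8  12.5] ang 8.19 z 54.0
top boxtop 1017 c [485.3 211.4] size [85.2 60.7] ang 19.73 z 184.0
```

```bash
cat >> h.py <<'E'
B=np.array([.496,.0703]);A=np.radians(8.15);D=np.array([np.sin(A),-np.cos(A)]);N=np.array([np.cos(A),np.sin(A)])
def toboard(p): p=np.asarray(p)[...,:2]-B; return np.stack([p@D,p@N],-1)*1000
def fromboard(a): a=np.asarray(a)/1000; return B+a[0]*D+a[1]*N
def where():
    s=manip.state();M=R.from_quat(np.roll(s['tool_rot'],-1)).as_matrix()
    print('t',s['time'],'tcp',np.round(s['tool_pos']*1000,1),'brd',np.round(toboard(s['tool_pos']),1),'F',np.round(s['contact_force'],1),'w',round(s['gripper_width'],2),'toolx',np.round(M[:,0],3),'yawY',round(np.degrees(np.arctan2(M[1,1],M[0,1])),2));return s,M
def rel(xyz,yaw):
    "shift in tool axes mm and turn (rad) so tool y (mod 180) lies at world yaw (deg)"
    s,M=where();d=M.T@(np.asarray(xyz)-s['tool_pos'])*1000
    e=-(yaw-np.degrees(np.arctan2(M[1,1],M[0,1])));e=(e+90)%180-90
    print('-> shift',np.round(d,1),'turn',round(np.radians(e),4),'(alt +-pi)')
E
python3 - <<'E'
from h import *
f=dict(np.load('top0.npz'));uv,P,ok=cloud(f)
m=ok&(P[:,2]>.05)&(P[:,2]<.065)&(P[:,0]>.2)&(P[:,0]<.5)&(P[:,1]>.2)&(P[:,1]<.45)
print('bowl',np.round(cv2.minEnclosingCircle(P[m][:,:2].astype(np.float32)*1000),1))
print('cleat',toboard([.5102,-.084]),'strip',toboard([.508,-.0623]),'box',toboard([.486,.2105]))
bx=np.array([.339,-.941]);c=np.array([.486,.2105])
rel([*(c-bx*.065),.168],19.8)
E
```

```text
Traceback (most recent call last):
ValueError: setting an array element with a sequence. The requested array has an inhomogeneous shape after 1 dimensions. The detected shape was (2,) + inhomogeneous part.
```

```bash
python3 - <<'E'
from h import *
f=dict(np.load('top0.npz'));uv,P,ok=cloud(f)
m=ok&(P[:,2]>.05)&(P[:,2]<.065)&(P[:,0]>.2)&(P[:,0]<.47)&(P[:,1]>.2)&(P[:,1]<.45)
print('bowl',cv2.minEnclosingCircle(P[m][:,:2].astype(np.float32)*1000))
print('cleat',toboard([.5102,-.084]),'strip',toboard([.508,-.0623]),'box',toboard([.486,.2105]))
bx=np.array([.339,-.941]);c=np.array([.486,.2105])
rel([*(c-bx*.065),.168],19.8)
E
```

```text
bowl ((344.32244873046875, 293.748046875), 135.77435302734375)
cleat [154.75468451  -7.81777605] strip [132.96196424  -6.91925329] box [-140.20167641    9.97646897]
t 0.1 tcp [157.9 604.1 230.2] brd [-576.4 -259. ] F [-0.1  0.4 -0.8] w 1.0 toolx [-0.001 -0.002 -1.   ] yawY 75.34
-> shift [  62.5 -244.1  380.2] turn 0.9694 (alt +-pi)
```

play_rows(plan=[[62, -244, 375, 0.97, 0], [62, -244, 375, 0.97, 0], [62, -244, 375, 0.97, 0], [62, -244, 375, 0.97, 0], [62, -244, 375, 0.97, 0], [62, -244, 375, 0.97, 0], [62, -244, 375, 0.97, 0], [62, -244, 375, 0.97, 0]])

```text
time: 1.1
tool_pos: [0.4604, 0.2709, 0.1681]
tool_rot: [0.577, 0.407, 0.578, -0.409]
contact_force: [0.0, 0.3, -0.1]
gripper_width: 0.502
```

```bash
python3 - <<'E'
from h import *
f=dict(np.load('top0.npz'));print(plane(f,[162,327],.03))
bx=np.array([.339,-.941]);c=np.array([.486,.2105])
rel([*(c-bx*.065),.168],19.8); rel([*(c-bx*.041),.168],19.8)
f=grab('scene');save(f,'s1.png')
E
```

```text
[[0.29050825 0.3494235  0.03      ]]
t 1.1 tcp [460.4 270.9 168.1] brd [-203.6   -6.8] F [ 0.   0.3 -0.1] w 0.5 toolx [-0.002 -0.001 -1.   ] yawY 19.51
-> shift [0.1 3.6 0.5] turn -0.0051 (alt +-pi)
t 1.1 tcp [460.4 270.9 168.1] brd [-203.6   -6.8] F [ 0.   0.3 -0.1] w 0.5 toolx [-0.002 -0.001 -1.   ] yawY 19.51
-> shift [ 0.1  3.8 24.5] turn -0.0051 (alt +-pi)
```

View pics/s1.png

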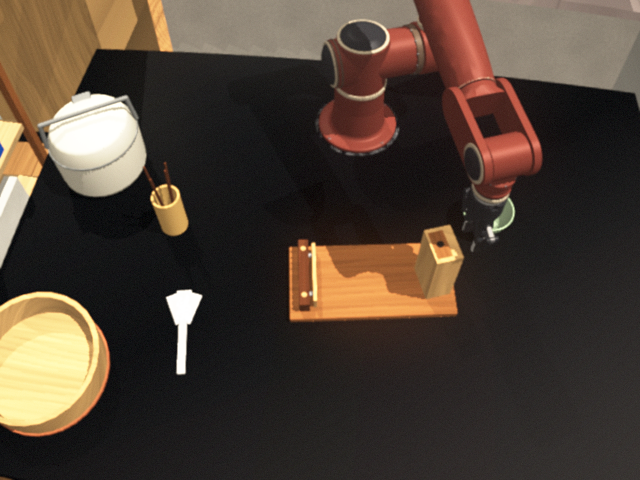

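Picture: the gripper is behind the bladed side at about (483, 225), clear of the bowl. Starting the topple slowly.

play_rows(plan=[[0, 4, 12, 0, 0], [0, 4, 18, 0, 0], [0, 4, 22, 0, 0], [0, 4, 26, 0, 0], [0, 4, 30, 0, 0], [0, 4, 34, 0, 0], [0, 4, 38, 0, 0], [0, 4, 42, 0, 0]])

```text
time: 2.15
tool_pos: [0.4773, 0.2353, 0.1694]
tool_rot: [0.578, 0.407, 0.578, -0.407]
contact_force: [0.6, 0.5, 1.5]
gripper_width: 0.504
```

play_rows(plan=[[0, 0, 4, 0, 0], [0, 0, 8, 0, 0], [0, 0, 12, 0, 0], [0, 0, 16, 0, 0], [0, 0, 20, 0, 0], [0, 0, 24, 0, 0], [0, 0, 28, 0, 0], [0, 0, 32, 0, 0]])

```text
time: 3.15
tool_pos: [0.488, 0.2051, 0.1692]
tool_rot: [0.578, 0.407, 0.578, -0.407]
contact_force: [0.2, 0.0, 0.3]
gripper_width: 0.499
```

```bash
python3 - <<'E'
from h import *
where();f=grab('scene');save(f,'s2.png')
from meas import report
report(f,'scene')
E
```

```text
t 3.15 tcp [488.  205.1 169.2] brd [-134.6   11.2] F [0.2 0.  0.3] w 0.5 toolx [-0. -0. -1.] yawY 19.76
scene board 66 c [394.3 227.2] size [35.9 18.6] ang 15.99 z 18.5
scene board 8693 c [496.   70.3] size [195.  380.4] ang 8.54 z 18.2
scene board 117 c [497.2 -71.7] size [89.4  7.2] ang 6.56 z 18.0
scene cleat 698 c [511.  -84.7] size [172.1  25.2] ang 8.19 z 53.2
scene cleat 208 c [508.2 -61.5] size [153.   8.] ang 7.98 z 52.7
scene cleat 72 c [526.6 216. ] size [ 5.4 66.7] ang 20.17 z 54.2
scene lying 93 c [529.4 208.4] size [ 7.  67.3] ang 19.99 z 77.5
scene boxtop 1227 c [500.6 171.5] size [89.3 84.1] ang 17.38 z 184.2
```

View pics/s2.png

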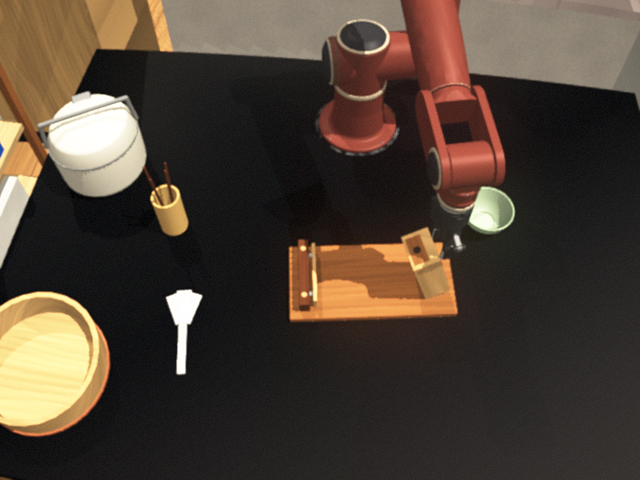

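The box (head now at (418, 248)) is tilted and close to its tipping point. I keep pushing.

play_rows(plan=[[0, 0, 4, 0, 0], [0, 0, 8, 0, 0], [0, 0, 12, 0, 0], [0, 0, 16, 0, 0], [0, 0, 20, 0, 0], [0, 0, 24, 0, 0], [0, 0, 28, 0, 0], [0, 0, 32, 0, 0]])

```text
time: 4.2
tool_pos: [0.4989, 0.175, 0.1693]
tool_rot: [0.578, 0.407, 0.578, -0.407]
contact_force: [0.6, -0.8, -0.4]
gripper_width: 0.503
```

play_rows(plan=[[0, 0, -20, 0, 0], [0, 0, -30, 0, 0], [0, 0, -30, 0, 0], [0, 0, -30, 0, 0]])

```text
time: 4.7
tool_pos: [0.4887, 0.2033, 0.1693]
tool_rot: [0.579, 0.407, 0.578, -0.407]
contact_force: [0.5, -0.0, 1.1]
gripper_width: 0.501
```

```bash
python3 - <<'E'
from h import *
where();f=grab('scene');save(f,'s3.png')
from meas import report
report(f,'scene'); f=grab('top');report(f,'top')
E
```

```text
t 4.7 tcp [488.7 203.3 169.3] brd [-132.7   11.7] F [ 0.5 -0.   1.1] w 0.5 toolx [ 0. -0. -1.] yawY 19.78
scene board 7067 c [496.1  70. ] size [194.5 380.5] ang 7.96 z 18.3
scene board 114 c [497.2 -71.6] size [88.1  7.1] ang 6.68 z 18.1
scene cleat 708 c [510.9 -85.5] size [173.3  24. ] ang 8.07 z 53.3
scene cleat 207 c [507.3 -61.6] size [151.3   8. ] ang 8.03 z 52.7
scene cleat 194 c [567.  106.8] size [ 31.  165.6] ang 10.8 z 53.4
scene lying 2605 c [528.1  96.6] size [ 91.6 166.5] ang 19.52 z 78.3
top board 5524 c [498.9  50.1] size [190.9 336.9] ang 8.05 z 18.7
top board 92 c [511.4 -68. ] size [90.8  6.8] ang 7.95 z 18.4
top cleat 628 c [510.2 -83.2] size [169.3  25.9] ang 7.7 z 53.6
top cleat 188 c [506.8 -60.3] size [148.3   8.8] ang 8.17 z 53.8
top lying 2270 c [527.8  98. ] size [ 86.4 164.7] ang 20.25 z 78.8
```

View pics/s3.png

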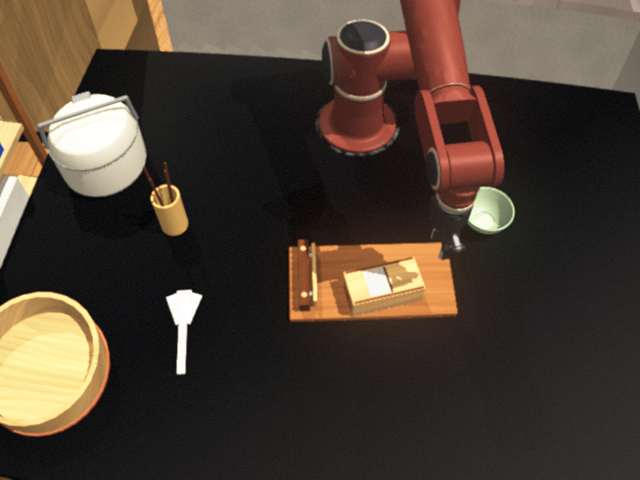

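The picture shows the box lying blade face up at (385, 285), with its head towards the cleat. It is about 12° askew and 43 mm off the cleat's middle. I'll square and centre it with a side push from the far side.

```bash
python3 - <<'E'
from h import *
print(toboard([.528,.0973]))
rel([*fromboard([-22,124]),.169],98.15)
E
```

```text
[-22.1908243   35.50446897]
t 4.8 tcp [488.8 203.2 169.3] brd [-132.6   11.7] F [ 1.1 -0.3  1.2] w 0.5 toolx [ 0. -0. -1.] yawY 19.75
-> shift [  0.3  87.7 130.9] turn -1.3684 (alt +-pi)
```

play_rows(plan=[[0, 30, 40, -0.17, 0], [0, 60, 80, -0.35, 0], [0, 88, 131, -0.53, 0], [0, 88, 131, -0.7, 0], [0, 88, 131, -0.88, 0], [0, 88, 131, -1.05, 0], [0, 88, 131, -1.22, 0], [0, 88, 131, -1.37, 0]])

```text
time: 5.8
tool_pos: [0.6159, 0.1095, 0.1692]
tool_rot: [0.705, -0.053, 0.705, 0.052]
contact_force: [0.4, -0.3, 0.1]
gripper_width: 0.501
```

```bash
python3 - <<'E'
from h import *
rel([*fromboard([-22,124]),.036],98.15)
E
```

```text
t 5.8 tcp [615.9 109.5 169.2] brd [-21.8 124.2] F [ 0.4 -0.3  0.1] w 0.5 toolx [-0. -0. -1.] yawY 98.52
-> shift [133.2   0.2  -0.2] turn 0.0065 (alt +-pi)
```

play_rows(plan=[[60, 0, 0, 0, 0], [110, 0, 0, 0, 0], [133, 0, 0, 0.006, 0], [133, 0, 0, 0.006, 0], [133, 0, -10, 0.006, 0], [133, 0, -18, 0.006, 0], [133, 0, -23, 0.006, 0], [133, 0, -28, 0.006, 0]])

```text
time: 6.8
tool_pos: [0.588, 0.106, 0.0371]
tool_rot: [0.706, -0.049, 0.705, 0.049]
contact_force: [0.9, 0.0, 0.8]
gripper_width: 0.497
```

play_rows(plan=[[0, 0, -3, 0, 0], [0, 0, -6, 0, 0], [0, 0, -9, 0, 0], [0, 0, -12, 0, 0], [0, 0, -15, 0, 0], [0, 0, -18, 0, 0], [0, 0, -21, 0, 0], [0, 0, -24, 0, 0]])

```text
time: 7.8
tool_pos: [0.565, 0.1026, 0.037]
tool_rot: [0.706, -0.049, 0.705, 0.049]
contact_force: [5.2, -0.7, 4.8]
gripper_width: 0.502
```

```bash
python3 - <<'E'
from h import *
where()
from meas import report
for n in('scene','top'):report(grab(n),n)
E
```

```text
t 7.8 tcp [565.  102.6  37. ] brd [-22.2  72.8] F [ 5.2 -0.7  4.8] w 0.5 toolx [ 0.002 -0.    -1.   ] yawY 97.93
scene board 6345 c [495.9  69.8] size [194.2 380.2] ang 8.02 z 18.3
scene board 117 c [497.5 -71.5] size [90.1  7.2] ang 6.83 z 18.5
scene cleat 704 c [511.1 -83.7] size [173.9  27.9] ang 7.87 z 53.2
scene cleat 212 c [507.8 -61.9] size [154.5   9.1] ang 6.56 z 53.1
scene lying 610 c [521.6  49.1] size [90.1 64.9] ang 15.84 z 78.1
scene lying 235 c [499.2 162. ] size [68.3 35.1] ang 15.53 z 77.7
scene boxtop 198 c [587.7  98.2] size [72.7 34. ] ang 80.55 z 182.7
top board 3544 c [507.8 -10.4] size [191.1 214.8] ang 7.93 z 18.7
top board 815 c [471.4 241.2] size [189.5  37.5] ang 7.39 z 18.8
top board 66 c [560.9 163.5] size [13.1 55. ] ang 4.13 z 18.8
top board 92 c [511.3 -68.1] size [90.   6.9] ang 7.97 z 18.2
top cleat 628 c [510.6 -83.6] size [170.1  24. ] ang 8.18 z 53.4
top cleat 193 c [506.8 -61.6] size [149.6  11.5] ang 8.12 z 53.6
top lying 632 c [522.2  46.7] size [85.5 55.9] ang 15.39 z 78.9
```

play_rows(plan=[[0, 0, -3, 0, 0], [0, 0, -6, 0, 0], [0, 0, -9, 0, 0], [0, 0, -12, 0, 0], [0, 0, -15, 0, 0], [0, 0, -18, 0, 0], [0, 0, -21, 0, 0], [0, 0, -24, 0, 0]])

```text
time: 8.9
tool_pos: [0.5412, 0.0993, 0.037]
tool_rot: [0.706, -0.049, 0.705, 0.049]
contact_force: [5.1, -1.4, 4.7]
gripper_width: 0.503
```

```bash
python3 - <<'E'
from h import *
where()
from meas import report
for n in('scene','top'):report(grab(n),n)
E
```

```text
t 8.9 tcp [541.2  99.3  37. ] brd [-22.3  48.9] F [ 5.1 -1.4  4.7] w 0.5 toolx [ 0.002 -0.    -1.   ] yawY 97.93
scene board 6969 c [495.7  70.1] size [195.  380.8] ang 8.02 z 18.3
scene board 111 c [497.9 -71.5] size [90.3  7.1] ang 6.67 z 18.0
scene cleat 703 c [511.4 -85.4] size [171.4  24. ] ang 8.07 z 53.4
scene cleat 205 c [508.  -61.9] size [151.4   9.1] ang 6.57 z 53.1
scene lying 522 c [496.1  45.9] size [86.8 56.1] ang 9.26 z 78.5
scene lying 327 c [479.7 162.3] size [85.1 36.3] ang 9.53 z 77.8
scene boxtop 204 c [566.3  96.9] size [71.4 32.7] ang 85.8 z 182.6
top board 3351 c [507.5 -11.5] size [191.3 212.1] ang 7.99 z 18.7
top board 908 c [471.4 241.4] size [190.1  42.9] ang 5.69 z 18.8
top board 90 c [511.5 -68. ] size [91.   6.9] ang 7.99 z 18.4
top cleat 632 c [510.4 -82.9] size [170.2  26. ] ang 8.16 z 53.6
top cleat 190 c [506.7 -61.3] size [149.2  10.8] ang 8.1 z 53.1
top lying 580 c [496.6  42.4] size [84.8 46.3] ang 8.31 z 78.6
top lying 126 c [518.1 134.5] size [12.6 84.1] ang 1.49 z 79.3
```

play_rows(plan=[[0, 0, -3, 0, 0], [0, 0, -5, 0, 0], [0, 0, -5, 0, 0], [0, 0, 10, 0, 0], [0, 0, 40, 0, 0], [-60, 0, 70, 0, 0], [-110, 0, 70, 0, 0], [-133, 0, 70, 0, 0]])

```text
time: 10.0
tool_pos: [0.6103, 0.1094, 0.1715]
tool_rot: [0.706, -0.049, 0.705, 0.049]
contact_force: [-0.2, -0.9, -0.1]
gripper_width: 0.499
```

```bash
python3 - <<'E'
from h import *
from meas import report
for n in('scene','top'):
    f=grab(n);report(f,n)
    uv,P,ok=cloud(f);q=toboard(P);m=ok&(abs(P[:,2]-.0785)<.006)&(abs(q[:,0])<150)&(abs(q[:,1])<90)
    print(n,cv2.minAreaRect(q[m].astype(np.float32)))
    for a in(-80,-40,0,40):
        k=m&(abs(q[:,0]-a)<15);print(a,np.percentile(q[k,1],[1,99]).round(1))
rel([*fromboard([-155,-8]),.169],8.15)
E
```

```text
scene board 6911 c [495.8  70. ] size [195.  380.5] ang 8.21 z 18.3
scene board 115 c [497.3 -71.6] size [87.8  7.1] ang 6.68 z 18.8
scene cleat 703 c [511.6 -85.3] size [174.2  24. ] ang 8.09 z 53.3
scene cleat 208 c [507.1 -61.7] size [154.7   8. ] ang 8.07 z 53.6
scene lying 742 c [491.1  53.7] size [88.4 73. ] ang 7.5 z 78.5
scene ((-30.7779541015625, -7.706378936767578), (164.78488159179688, 88.43909454345703), 0.23578552901744843)
-80 [31.3 33.2]Traceback (most recent call last):
  File "<stdin>", line 8, in <module>
    return _quantile_unchecked(
        a, q, axis, out, overwrite_input, method, keepdims, weights)
    return _ureduce(a,
                    func=_quantile_ureduce_func,
    ...<5 lines>...
                    overwrite_input=overwrite_input,
                    method=method)
    r = func(a, **kwargs)
    result = _quantile(arr,
                       quantiles=q,
    ...<2 lines>...
                       out=out,
                       weights=wgt)
    slices_having_nans = np.isnan(arr[-1, ...])
                                  ~~~^^^^^^^^^
IndexError: index -1 is out of bounds for axis 0 with size 0
```

```bash
python3 - <<'E'
from h import *
rel([*fromboard([-150,-7.7]),.169],8.15)
E
```

```text
t 10.05 tcp [611.2 109.5 173.8] brd [-22.5 119.6] F [0.8 0.9 1.6] w 0.5 toolx [ 0.003  0.001 -1.   ] yawY 97.92
-> shift [   4.4  127.  -127.8] turn 1.5667 (alt +-pi)
```

play_rows(plan=[[0, 30, -35, 0.18, 0], [0, 80, -80, 0.36, 0], [0, 127, -128, 0.54, 0], [0, 127, -128, 0.72, 0], [0, 127, -128, 0.9, 0], [0, 127, -128, 1.08, 0], [0, 127, -128, 1.26, 0], [0, 127, -128, 1.44, 0]])

```text
time: 11.05
tool_pos: [0.4634, 0.2168, 0.1662]
tool_rot: [0.56, 0.428, 0.563, -0.432]
contact_force: [1.0, 0.3, -0.7]
gripper_width: 0.499
```

play_rows(plan=[[0, 0, 0, 0.127, 0], [0, 0, 0, 0.127, 0], [0, 0, 0, 0.127, 0]])

```text
time: 11.42
tool_pos: [0.4646, 0.217, 0.1678]
tool_rot: [0.534, 0.462, 0.535, -0.464]
contact_force: [-0.3, -0.6, -0.7]
gripper_width: 0.503
```

```bash
python3 - <<'E'
from h import *
rel([*fromboard([-150,-7.7]),.038],8.15)
rel([*fromboard([-124,-7.7]),.038],8.15)
f=grab('top');uv,P,ok=cloud(f);q=toboard(P);m=ok&(abs(P[:,2]-.0785)<.006)&(abs(q[:,0])<150)&(abs(q[:,1])<90)
print(cv2.minAreaRect(q[m].astype(np.float32)))
E
```

```text
t 11.425 tcp [464.6 217.  167.8] brd [-149.7  -10.3] F [-0.3 -0.6 -0.7] w 0.5 toolx [-0.003 -0.001 -1.   ] yawY 8.24
-> shift [129.8   3.   -0.4] turn 0.0015 (alt +-pi)
t 11.425 tcp [464.6 217.  167.8] brd [-149.7  -10.3] F [-0.3 -0.6 -0.7] w 0.5 toolx [-0.003 -0.001 -1.   ] yawY 8.24
-> shift [129.8   3.   25.6] turn 0.0015 (alt +-pi)
((-32.870269775390625, -8.168254852294922), (165.1664276123047, 85.28423309326172), 0.3888273537158966)
```

play_rows(plan=[[60, 3, 0, 0.001, 0], [110, 3, 0, 0.001, 0], [130, 3, 0, 0.001, 0], [130, 3, 0, 0.001, 0], [130, 3, 10, 0.001, 0], [130, 3, 18, 0.001, 0], [130, 3, 24, 0.001, 0], [130, 3, 29, 0.001, 0]])

```text
time: 12.48
tool_pos: [0.4736, 0.1892, 0.0405]
tool_rot: [0.534, 0.465, 0.534, -0.463]
contact_force: [-1.2, 4.7, 3.1]
gripper_width: 0.503
```

play_rows(plan=[[0, 0, 5, 0, 0], [0, 0, 10, 0, 0], [0, 0, 15, 0, 0], [0, 0, 20, 0, 0], [0, 0, 25, 0, 0], [0, 0, 30, 0, 0], [0, 0, 35, 0, 0], [0, 0, 40, 0, 0]])

```text
time: 13.48
tool_pos: [0.4782, 0.1489, 0.0392]
tool_rot: [0.534, 0.463, 0.534, -0.464]
contact_force: [-0.9, 2.8, 2.5]
gripper_width: 0.497
```

```bash
cat > look.py <<'E'
from h import *
where()
for n in('scene','top'):
    f=grab(n);uv,P,ok=cloud(f);q=toboard(P);m=ok&(abs(P[:,2]-.0785)<.006)&(abs(q[:,1])<90)&(q[:,0]<160)&(q[:,0]>toboard(manip.state()['tool_pos'])[0]+8)
    print(n,cv2.minAreaRect(q[m].astype(np.float32)))
    m=ok&(abs(P[:,2]-.0535)<.005)&(q[:,0]>100)&(q[:,0]<143)&(abs(q[:,1])<80)
    print('  strip',cv2.minAreaRect(q[m].astype(np.float32)))
E
python3 look.py
```

```text
t 13.475 tcp [478.2 148.9  39.2] brd [-80.4  -6.5] F [-0.9  2.8  2.5] w 0.5 toolx [-0. -0. -1.] yawY 8.08
scene ((13.81512451171875, -9.232681274414062), (164.92677307128906, 90.31160736083984), 0.49271106719970703)
  strip ((132.1597442626953, -4.5933380126953125), (148.5167694091797, 7.957058906555176), 89.91050720214844)
top ((23.180862426757812, -9.505908966064453), (86.21599578857422, 142.92977905273438), 89.87149810791016)
  strip ((134.7177734375, -6.614860534667969), (145.9727783203125, 16.47503089904785), 89.9631576538086)
```

play_rows(plan=[[0, 0, 4, 0, 0], [0, 0, 8, 0, 0], [0, 0, 12, 0, 0], [0, 0, 16, 0, 0], [0, 0, 19, 0, 0], [0, 0, 22, 0, 0], [0, 0, 24, 0, 0], [0, 0, 25, 0, 0]])

```text
time: 14.58
tool_pos: [0.4816, 0.1243, 0.0391]
tool_rot: [0.534, 0.463, 0.534, -0.464]
contact_force: [0.4, 1.8, -2.1]
gripper_width: 0.5
```

```bash
python3 look.py
```

```text
t 14.575 tcp [481.6 124.3  39.1] brd [-55.5  -6.6] F [ 0.4  1.8 -2.1] w 0.5 toolx [-0.001 -0.    -1.   ] yawY 8.07
scene ((37.685211181640625, -10.281696319580078), (165.63323974609375, 90.90438079833984), 0.3691651523113251)
  strip ((118.07946014404297, -6.3479461669921875), (146.864501953125, 36.174564361572266), 89.87907409667969)
top ((48.368202209472656, -9.656051635742188), (141.44537353515625, 85.9695816040039), 0.043639175593853)
  strip ((123.03463745117188, -6.523567199707031), (146.06765747070312, 39.724151611328125), 89.94590759277344)
```

play_rows(plan=[[0, 0, 1, 0, 0], [0, 0, 2, 0, 0], [0, 0, 3, 0, 0], [0, 0, 4, 0, 0]])

```text
time: 15.18
tool_pos: [0.4823, 0.1205, 0.0393]
tool_rot: [0.534, 0.464, 0.534, -0.464]
contact_force: [-0.1, 1.8, -1.7]
gripper_width: 0.501
```

play_rows(plan=[[0, 0, 0.5, 0, 0], [0, 0, 1, 0, 0]])

```text
time: 15.42
tool_pos: [0.4825, 0.1196, 0.0393]
tool_rot: [0.534, 0.464, 0.534, -0.464]
contact_force: [-0.2, 1.0, -1.2]
gripper_width: 0.497
```

play_rows(plan=[[0, 0, 0.5, 0, 0], [0, 0, 1, 0, 0]])

```text
time: 15.68
tool_pos: [0.4826, 0.1186, 0.0393]
tool_rot: [0.534, 0.464, 0.534, -0.464]
contact_force: [-0.9, 1.1, -1.0]
gripper_width: 0.501
```

play_rows(plan=[[0, 0, 0.5, 0, 0], [0, 0, 1, 0, 0]])

```text
time: 15.92
tool_pos: [0.4828, 0.1176, 0.0393]
tool_rot: [0.534, 0.464, 0.534, -0.464]
contact_force: [-0.5, 2.0, -1.4]
gripper_width: 0.497
```

play_rows(plan=[[0, 0, 0.5, 0, 0], [0, 0, 1, 0, 0]])

```text
time: 16.18
tool_pos: [0.4829, 0.1169, 0.0393]
tool_rot: [0.534, 0.464, 0.534, -0.463]
contact_force: [-0.4, 4.3, -1.3]
gripper_width: 0.5
```

```bash
python3 - <<'E'
from h import *
s,M=where();print(s['ft_torque'])
f=grab('scene');i=f['img'][215:345,270:480,::-1];cv2.imwrite('pics/s4.png',cv2.resize(i,None,fx=3.6,fy=3.6,interpolation=cv2.INTER_CUBIC))
E
python3 look.py
```

```text
t 16.175 tcp [482.9 116.9  39.3] brd [-48.   -6.4] F [-0.4  4.3 -1.3] w 0.5 toolx [-0.     0.001 -1.   ] yawY 8.07
[0.68743256 0.11585804 0.04511698]
t 16.225 tcp [482.8 116.9  39.3] brd [-48.   -6.4] F [-0.5  4.2 -1.2] w 0.5 toolx [-0.     0.001 -1.   ] yawY 8.07
scene ((45.521568298339844, -9.541244506835938), (91.8482894897461, 164.7798614501953), 89.03666687011719)
  strip ((118.06880187988281, -5.110130310058594), (149.35606384277344, 36.068992614746094), 89.86846160888672)
top ((55.40312957763672, -9.613391876220703), (85.69283294677734, 141.9286346435547), 89.7518081665039)
  strip ((121.80390167236328, -2.454833984375), (155.0037078857422, 42.26868438720703), 89.97759246826172)
```

View pics/s4.png

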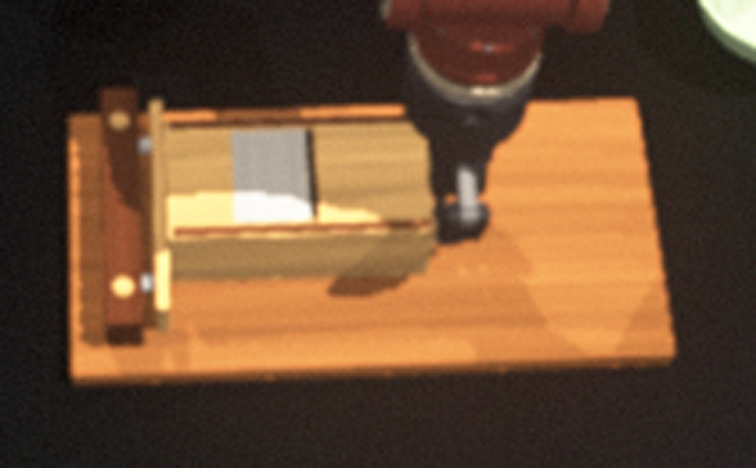

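The box is at the strip, with no visible gap and the edges parallel, and the force is rising. Now I press it home in fine steps.

play_rows(plan=[[0, 0, 0.3, 0, 0], [0, 0, 0.3, 0, 0]])

```text
time: 16.58
tool_pos: [0.4828, 0.1169, 0.0393]
tool_rot: [0.534, 0.464, 0.534, -0.463]
contact_force: [-1.6, 6.0, -0.4]
gripper_width: 0.502
```

play_rows(plan=[[0, 0, 0.3, 0, 0], [0, 0, 0.3, 0, 0]])

```text
time: 16.82
tool_pos: [0.4828, 0.1169, 0.0393]
tool_rot: [0.533, 0.464, 0.535, -0.463]
contact_force: [-1.2, 6.5, -0.7]
gripper_width: 0.502
```

play_rows(plan=[[0, 0, 0.3, 0, 0], [0, 0, 0.6, 0, 0], [0, 0, 0.6, 0, 0]])

```text
time: 17.2
tool_pos: [0.4828, 0.1169, 0.0394]
tool_rot: [0.533, 0.464, 0.535, -0.463]
contact_force: [-1.6, 9.2, -1.4]
gripper_width: 0.499
```

```bash
python3 look.py
```

```text
t 17.2 tcp [482.8 116.9  39.4] brd [-48.   -6.5] F [-1.6  9.2 -1.4] w 0.5 toolx [-0.001  0.003 -1.   ] yawY 8.08
scene ((45.9564094543457, -9.3377685546875), (164.49436950683594, 90.72980499267578), 0.28947877883911133)
  strip ((118.09972381591797, -5.909202575683594), (148.11636352539062, 36.12863540649414), 89.87799072265625)
top ((56.18869400024414, -9.899349212646484), (140.43582153320312, 85.84908294677734), 0.16167046129703522)
  strip ((123.04159545898438, -1.5143661499023438), (154.80349731445312, 39.82221984863281), 89.9859390258789)
```

play_rows(plan=[[0, 0, 0.2, 0, 0], [0, 0, 0.2, 0, 0], [0, 0, 0.2, 0, 0], [0, 0, 0.2, 0, 0], [0, 0, 0.2, 0, 0], [0, 0, 0.2, 0, 0], [0, 0, 0.2, 0, 0], [0, 0, 0.2, 0, 0]])

```text
time: 18.3
tool_pos: [0.4828, 0.1169, 0.0394]
tool_rot: [0.533, 0.464, 0.535, -0.463]
contact_force: [-1.8, 10.0, -0.6]
gripper_width: 0.5
```

play_rows(plan=[[0, 0, 0, 0, 0], [0, 0, 0, 0, 0], [0, 0, 0, 0, 0], [0, 0, 0, 0, 0]])

```text
time: 18.8
tool_pos: [0.4828, 0.1169, 0.0394]
tool_rot: [0.533, 0.464, 0.535, -0.463]
contact_force: [-0.9, 9.4, -1.1]
gripper_width: 0.499
```

play_rows(plan=[[0, 0, 0.3, 0, 0], [0, 0, 0.3, 0, 0], [0, 0, 0.3, 0, 0], [0, 0, 0.3, 0, 0], [0, 0, 0.3, 0, 0], [0, 0, 0.3, 0, 0], [0, 0, 0.3, 0, 0], [0, 0, 0.3, 0, 0]])

```text
time: 19.8
tool_pos: [0.4828, 0.117, 0.0394]
tool_rot: [0.533, 0.465, 0.535, -0.463]
contact_force: [-1.8, 11.6, -0.5]
gripper_width: 0.5
```

play_rows(plan=[[0, 0, 0, 0, 0], [0, 0, 0, 0, 0], [0, 0, -2, 0, 0], [0, 0, -6, 0, 0], [0, 0, -20, 0, 0], [0, 0, -45, 0, 0], [-60, 0, -70, 0, 0], [-120, 0, -90, 0, 0]])

```text
time: 20.8
tool_pos: [0.4696, 0.204, 0.1568]
tool_rot: [0.534, 0.463, 0.534, -0.464]
contact_force: [1.3, 1.1, -0.4]
gripper_width: 0.502
```

```bash
cat > fin.py <<'E'
from h import *
where()
for n in('scene','top'):
    f=grab(n);uv,P,ok=cloud(f);q=toboard(P);m=ok&(abs(P[:,2]-.0785)<.006)&(abs(q[:,1])<90)&(abs(q[:,0])<160)
    print(n,cv2.minAreaRect(q[m].astype(np.float32)))
f=grab('scene');i=f['img'][215:345,270:480,::-1];a=cv2.resize(i,None,fx=3.6,fy=3.6,interpolation=cv2.INTER_CUBIC)
cv2.imwrite('pics/s5.png',a)
f=grab('wrist');save(f,'w5.png')
E
python3 fin.py
```

```text
t 20.8 tcp [469.6 204.  156.8] brd [-136.1   -7.2] F [ 1.3  1.1 -0.4] w 0.5 toolx [-0.002 -0.001 -1.   ] yawY 8.1
scene ((45.361595153808594, -8.473777770996094), (90.27987670898438, 165.3305206298828), 89.38787841796875)
top ((43.98622131347656, -9.714065551757812), (85.97931671142578, 165.2437744140625), 89.55083465576172)
```

View pics/s5.png

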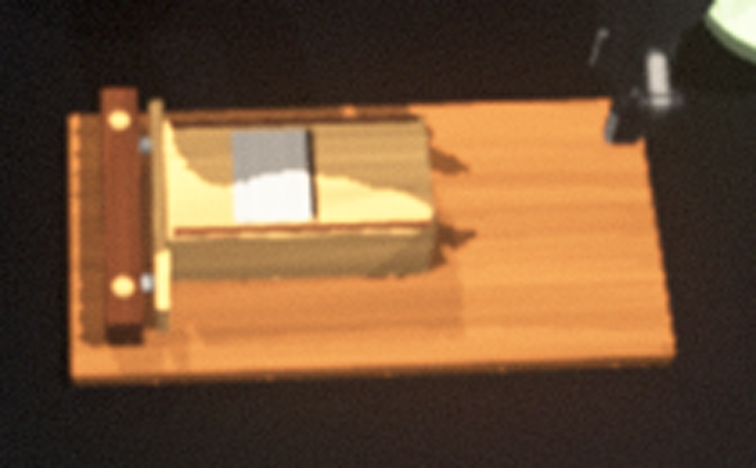

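View pics/w5.png

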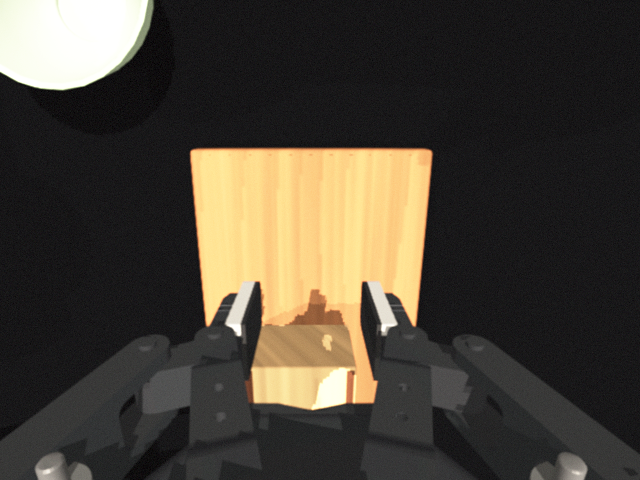

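The scene crop shows the box flush to the eye, with no gap at the strip (x≈165). The wrist view shows the gripper clear of it. The two angle fits differ (about 0.5°), so I'll take a close wrist look at the joint.

play_rows(plan=[[-50, 0, 50, 0, 0], [-50, 0, 100, 0, 0], [-50, 0, 160, 0, 0], [-50, 0, 220, 0, 0], [-50, 0, 280, 0, 0], [-50, 0, 320, 0, 0], [-50, 0, 320, 0, 0], [-50, 0, 320, 0, 0]])

```text
time: 22.0
tool_pos: [0.5148, -0.1133, 0.2045]
tool_rot: [0.533, 0.463, 0.535, -0.464]
contact_force: [-0.3, 0.6, -1.2]
gripper_width: 0.502
```

```bash
cat > w.py <<'E'
from h import *
import sys
where();f=grab('wrist');save(f,sys.argv[1]);np.savez('w.npz',**f)
print(f['origin'],f['range_z'].max())
uv,P,ok=cloud(f);q=toboard(P)
m=ok&(abs(P[:,2]-.078)<.004)&(abs(q[:,1])<75)
print('box z',np.median(P[m,2]),m.sum(),cv2.minAreaRect(q[m].astype(np.float32)))
def edge(m,ax,lo,hi,fn,st=3):
    b=np.arange(lo,hi,st);o=1-ax;pt=[(c+st/2,fn(q[m&(q[:,o]>=c)&(q[:,o]<c+st),ax])) for c in b if (m&(q[:,o]>=c)&(q[:,o]<c+st)).sum()>3]
    pt=np.array(pt);
    if len(pt)<4: return None
    p=np.polyfit(*pt.T,1);r=pt[:,1]-np.polyval(p,pt[:,0]);k=abs(r)<max(.5,1.5*np.median(abs(r)));p=np.polyfit(*pt[k].T,1)
    return 'slope deg %.2f at0 %.1f n %d rms %.2f'%(np.degrees(p[0]),p[1],k.sum(),np.std(pt[k,1]-np.polyval(p,pt[k,0])))
hi=lambda a:np.percentile(a,99);lo=lambda a:np.percentile(a,1)
print('side+',edge(m,1,-20,122,hi));print('side-',edge(m,1,-20,122,lo));print('head',edge(m,0,-45,28,hi))
s=ok&(abs(P[:,2]-.053)<.004)&(q[:,0]>118)&(q[:,0]<141)&(abs(q[:,1])<85)
c=ok&(abs(P[:,2]-.053)<.004)&(q[:,0]>141)&(abs(q[:,1])<95)
print('strip face',edge(s,0,-80,65,lo));print('strip back',edge(s,0,-80,65,hi));print('cleat lo',edge(c,0,-80,65,lo));print('cleat hi',edge(c,0,-80,65,hi))
E
python3 w.py w6.png
```

```text
t 22.0 tcp [ 514.8 -113.3  204.5] brd [184.4  -7.5] F [-0.3  0.6 -1.2] w 0.5 toolx [-0.003  0.001 -1.   ] yawY 8.05
[ 0.50469556 -0.03973119  0.34647643] 0.46036336
box z 0.07755926869813429 17855 ((79.65420532226562, -10.842094421386719), (85.66796875, 95.3554458618164), 89.89384460449219)
side+ slope deg 0.14 at0 30.3 n 29 rms 0.25
side- slope deg 0.17 at0 -52.3 n 27 rms 0.23
head slope deg 0.09 at0 125.8 n 21 rms 0.03
strip face slope deg -0.41 at0 128.6 n 36 rms 0.27
strip back slope deg -0.14 at0 135.3 n 47 rms 0.20
cleat lo slope deg -0.13 at0 143.5 n 47 rms 0.23
cleat hi slope deg 0.06 at0 166.7 n 49 rms 0.07
```

View pics/w6.png

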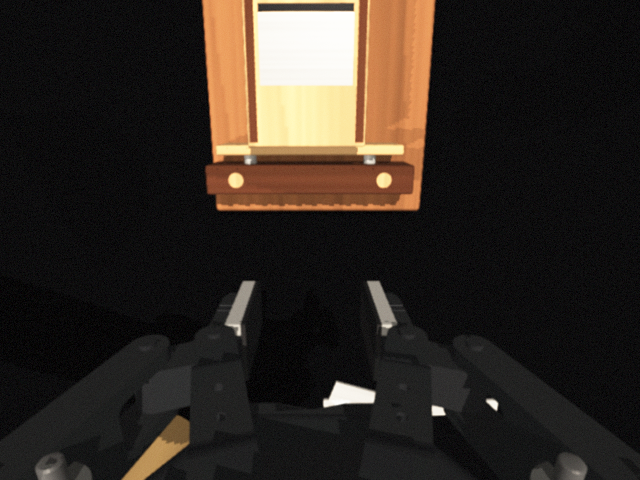

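The wrist view shows the head edge at y≈147 tight and parallel to the strip. Fitted angles agree within about 0.3° and no gap is visible. The gripper is well clear, so I hand in.

```bash
python3 -c "
from h import *
where();print(manip.job_done())"
```

```text
t 22.05 tcp [ 514.9 -112.9  204.9] brd [184.   -7.2] F [ 0.6 -0.5 -0.6] w 0.5 toolx [-0.002  0.001 -1.   ] yawY 8.11
the job is handed in; nothing more can be done
None
```

The box now lies blade face up with its head end against the fence strip, and the job was handed in at 22 s of the 72 s allowed.

**What I did:**
- I pushed the box over with the half-open fingers high on its bladed side. It landed on its plain back, about 12° askew and 43 mm off the cleat's middle.
- I squared and centred it with a two-finger side push of about 5 N.
- I slid it by its foot end until it met the strip. There the tool stopped moving while the force rose.
- I held a push of about 9.5–10 N for roughly 1.5 s, then about 11.7 N for another second. After that I backed the gripper well clear.

**Last checks:**
- **Fit:** the close wrist view showed no visible gap, and the head and side fits put the box within about 0.2° of square to the board.
- **Force:** the highest push I read was about 12 N. Force is only reported at the end of each move, so brief peaks in between were not seen.
- **Bystanders:** the gripper never came near the bowl, spatula or chopstick holder. I did not measure their positions again.

**Checks that disagreed:**
- After I let go, the two overhead cameras put the box about 0.5° off. The wrist view did not bear this out, and I took it as noise.
- The strip's own front edge fitted at −0.4°, because the box partly hides it.
- The strip face measured 1–3 mm beyond the box's head edge. I put this down to the same hiding, since the stalled push showed firm contact.

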